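Clamp a laser module onto its cold plate

ROBOT

A 6-joint arm with a two-finger parallel gripper is mounted at the origin on the work surface. World frame = base frame: x ahead of the robot, y to its left, z up, the work surface at z = 0. Lengths are in m, angles in degrees, forces in N, time in s.
With the tool pointing down it reaches from about 0.325 to 0.775 m from the base axis. Payload 5.5 kg.
Tool frame: the origin (TCP) lies at the centre of the arm's flange, where the gripper is bolted on; the fingertips stand 182 mm ahead of it and the grasp point (between the pads) lies 163 mm ahead of it; z points along the fingers, y is the line along which they close (so a half turn about z gives the same grasp; the last joint's range is limited). The gripper opens to 88 mm and grips with 3 to 60 N. Pads are 20 mm wide; open, the fingers measure 115 mm over their backs; the gripper's body (75 mm by 178 mm) begins 61 mm behind the grasp point.
Start: joints at [70.147, 5.22, 70.514, -0, 104.267, -3.249], TCP at [0.171, 0.575, 0.405] pointing down, gripper open.
Joint ranges: [-164.24, 164.24], [-49.07, 125.15], [9.68, 141.18], [-86.29, 266.29], [3.28, 154.24], [-151.56, 151.56]. Speed limits (degrees/s): [147.25, 147.25, 172.46, 180, 180, 180].

INTERFACE

Orientations are given as [roll, pitch, yaw] about the fixed x, y, z axes, in that order (R = Rz(yaw) Ry(pitch) Rx(roll)).
In Python, from station import r gives the robot as it stands. The module is installed in compiled form; this text tells all that it offers. Calls block until the motion is done:
- r.reach(position, orientation): joint-space move of the TCP to a pose.
- r.servo_line(position, rotation=None, speed=0.15): straight line of the TCP; rotation=None keeps the orientation; speed is the mean speed in m/s.
- r.move_joints(angles): joint-space move.
- r.let_go() and r.grab(squeeze=None): open the fingers fully, or close them until they stop; squeeze is the grip in N (None keeps the last).
- r.wait(seconds).
- r.inverse_kinematics(position, orientation): joint angles nearest the present ones, or None.
- r.sense(): the state.
- r.snapshot(name): name is "scene" or "top"; returns a dict with "frame" (400x640x3 uint8, red, green, blue), "fx", "fy", "cx", "cy" (pixels), "dist_coeffs" ([k1, k2, p1, p2, k3] as OpenCV has them; the pictures are not rectified), "R" (3x3) and "t" (3): a world point X has camera coordinates R X + t. Camera axes: x right, y down, z forward; pixel columns grow to the right and rows downward; lengths in m; the calibration is good to about 2 mm. A picture is of the moment at which its call begins. There is no depth.
A pose or a line that the arm cannot do raises r.IKError and nothing moves.
- r.hand_in(): hands the job in; it is judged then, once.
The state is a dict: "clock": time; "joints": joint angles; "joint_vel": joint speeds; "joint_torque": joint torques, N m; "tcp_pos": TCP position; "orientation": TCP orientation; "contact_force": force on the tool from outside, world axes, zero at the start; "torque": the same for the moment, N m; "opening": finger opening in m; "gripper_force": force on a finger pad.
Only numpy, scipy, OpenCV 4.12 (cv2) and the standard library are available. Lean on these libraries where they do the work, as an engineer would, in place of code of your own. Each camera call takes 0.05 s, during which the arm holds its last target. There are 200 camera calls.

TASK

Mount the laser module: pull the red latch knob all the way out until it clicks, lay the copper plate on the green cold plate and the silver laser module on top of the copper, each square and with its edges flush with the cold plate's to within about 5 mm, then push the knob fully home so that its tongue covers the end of the pile. Set the plates down, do not drop them, and leave the other things on the bench where they are.

Things in the scene. Friction and masses are not known exactly. Their poses are not given: they have to be found in the camera images.
- station: the clamp station, fixed on the black hole-patterned breadboard (board top 12 mm above the table). Green cold plate 56 (x) x 100 (y) x 13 high on which the pile is built; origin at the centre of the cold plate's underside, so its top is 13 mm above the origin (z up). On its -y side, 14 mm from the cold plate's end, stands an aluminium guide block 44 (x) x 30 (y) x 65 high carrying the latch
- latch (a joint): slide of the latch in the guide block: 0 = home (steel tongue, 20 wide, 6 thick, underside 48 mm above the station's origin, reaches 18 mm over the end of the cold plate), 0.030 m = fully out along the station's -y (tongue tip 12 mm clear of the end of the cold plate). Clicks into a detent at either end, about 4 N to get over the middle
- knob (a point): centre of the red latch knob: a horizontal cylinder 28 dia, 30 long along the station's y, 51 mm above the station's origin; 134 mm from it along -y when home, 164 mm when out. A 10 mm thick rod joins its inner end to the guide block (25 mm of rod show when home). Moves with the latch
- copper: bare copper spreader plate, 56 (x) x 100 (y) x 12 thick, about 0.6 kg, lying flat on the breadboard; origin at the centre of its underside, z up. Either way round will do
- module: silver laser module, a flat box 56 (x) x 100 (y) x 20 thick with a yellow and a white label on top, about 0.3 kg, lying flat; origin at the centre of its underside, z up. Either way round will do
- sensor: black finned round power sensor with a pink face, 76 dia x 52 high, upright; origin at the centre of its underside. Bystander
- post: upright black optical post on a round silver foot 38 dia, 94 high; origin at the centre of its underside. Bystander
- mount: small aluminium L-shaped mirror mount, 50 x 50, 60 high; origin at the centre of its underside. Bystander
- caliper: steel caliper lying flat, 200 long, up to 65 wide, 14 high; origin under the middle of its beam, beam along its x. Bystander
- case: blue plastic case with a black seam, 70 (x) x 110 (y) x 28 high; origin at the centre of its underside. Bystander
- driver: screwdriver lying flat, 170 long along its x, near the robot's base. Bystander
- profile: loose piece of slotted aluminium profile, 120 (x) x 30 x 30; origin at the centre of its underside. Bystander
Not all that is in view belongs to the job. There is more than one size of the module; the one meant has the size given above. Of the things shaped like the copper, the copper one is meant.

How it is judged (in metres and radians):
On the way, in this order (a step that is already met when the one before it is completed fails the run):
1. the latch knob is pulled out to its outer detent (joint above 0.026) (value of joint latch above 0.026 m), for 0.2 s.
2. the copper plate lies square on the cold plate, released (x of copper in the frame of station between -0.005 and 0.005 m and y of copper in the frame of station between -0.005 and 0.005 m and z of copper in the frame of station between 0.009 and 0.017 m and angle between the y axis of copper and the y axis of station, either way round below 0.09 rad and angle between copper's own z axis and vertical below 0.06 rad and linear speed of copper below 0.03 m/s and contact force between copper and the fingers below 0.1 N), for 0.2 s.
3. the laser module lies square on the copper, released, with the latch still out (joint above 0.022) (x of copper in the frame of station between -0.005 and 0.005 m and y of copper in the frame of station between -0.005 and 0.005 m and z of copper in the frame of station between 0.009 and 0.017 m and angle between the y axis of each of copper, module and the y axis of station, either way round below 0.09 rad and angle between each of copper, module's own z axis and vertical below 0.06 rad and linear speed of each of copper, module below 0.03 m/s and x of module in the frame of station between -0.005 and 0.005 m and y of module in the frame of station between -0.005 and 0.005 m and z of module in the frame of station between 0.021 and 0.029 m and contact force between module and the fingers below 0.1 N and value of joint latch above 0.022 m), for 0.2 s.
At the end, for the whole second after the job is handed in: The copper plate lies on the cold plate and the module on the copper, each centred within 5 mm along both of the station's axes, square within 0.09 rad (either way round), flat (within 0.06 rad; height within 4 mm) and at rest, and the latch is home (joint below 0.003 m) (x of copper in the frame of station between -0.005 and 0.005 m and y of copper in the frame of station between -0.005 and 0.005 m and z of copper in the frame of station between 0.009 and 0.017 m and angle between the y axis of each of copper, module and the y axis of station, either way round below 0.09 rad and angle between each of copper, module's own z axis and vertical below 0.06 rad and linear speed of each of copper, module below 0.03 m/s and x of module in the frame of station between -0.005 and 0.005 m and y of module in the frame of station between -0.005 and 0.005 m and z of module in the frame of station between 0.021 and 0.029 m and value of joint latch below 0.003 m); the robot touches nothing.
It fails at once if the copper is dropped: it moves faster than 0.5 m/s with no finger on it (linear speed of copper above 0.5 m/s and contact force between copper and the fingers below 0.1 N).
It fails at once if the module is dropped: it moves faster than 0.5 m/s with no finger on it (linear speed of module above 0.5 m/s and contact force between module and the fingers below 0.1 N).
It fails at once if one of the other loose things on the bench (sensor, post, mount, caliper, case, driver, profile) is moved more than 30 mm (distance of any of sensor, post, mount, caliper, case, driver, profile from where it was at the start of the episode above 0.03 m).
It also fails if it takes over 72 s, if anything falls off the work surface, if the arm or the gripper's body presses on something with over 40 N, if the wrist force passes 120 N, or if a joint passes its speed limit or range.

## Working session

There is one attempt and no reset: what is moved stays moved. The work goes in short steps, each a Python script; the robot and the scene stay as the last script left them, time stands still between calls to the robot, and variables do not carry over. Pictures are saved under pics/ and viewed, at most 10 in all, crops included, and the job is handed in when it is done.

```bash
mkdir -p pics
python3 - <<'E'
from station import r
import cv2,numpy as np,pickle
for n in("scene","top"):
    s=r.snapshot(n); pickle.dump(s,open(n+".pkl","wb"))
    cv2.imwrite(f"pics/{n}0.png",cv2.resize(s["frame"][:,:,::-1],(800,500),interpolation=cv2.INTER_CUBIC))
    print(n,s["fx"],s["fy"],s["cx"],s["cy"],s["dist_coeffs"],np.round(s["R"],3).tolist(),np.round(s["t"],3), np.round(-np.array(s["R"]).T@s["t"],3))
print(r.sense())
E
```

```text
scene 507.28478782732384 507.28478782732384 315.14459728925436 203.61042015001706 [-0.10528947  0.          0.          0.          0.        ] [[-0.893, 0.451, -0.005], [0.288, 0.56, -0.777], [-0.347, -0.695, -0.629]] [ 0.417 -0.115  1.698] [0.995 1.057 0.982]
top 515.2301878429009 515.2301878429009 325.5609063913848 194.98498468720447 [-0.0016413  0.         0.         0.         0.       ] [[0.017, -1.0, 0.003], [-0.979, -0.018, -0.202], [0.203, 0.0, -0.979]] [0.045 0.512 1.617] [0.173 0.054 1.687]
{'clock': 0.1, 'joints': array([ 7.01479191e+01,  5.25926515e+00,  7.05753739e+01, -1.44082941e-03,
        1.04265900e+02, -3.24745619e+00]), 'joint_vel': array([-0.05484188, -0.11601767, -0.18651957, -0.08049116,  0.03535605,
       -0.03999494]), 'joint_torque': array([ 2.61915877e-03, -4.47856915e+01, -4.07570314e+01,  7.00007938e-02,
        2.83685565e-02, -1.02490819e-04]), 'tcp_pos': array([0.1714716 , 0.57503357, 0.40361086]), 'orientation': array([-1.79899544e+02, -4.30058477e-03,  1.63395018e+02]), 'contact_force': array([-0.77908922,  0.16266898,  0.95679644]), 'torque': array([ 0.03341566,  0.00967031, -0.04725524]), 'gripper_force': 0.0, 'opening': 0.08789882215781221}
```

View pics/scene0.png

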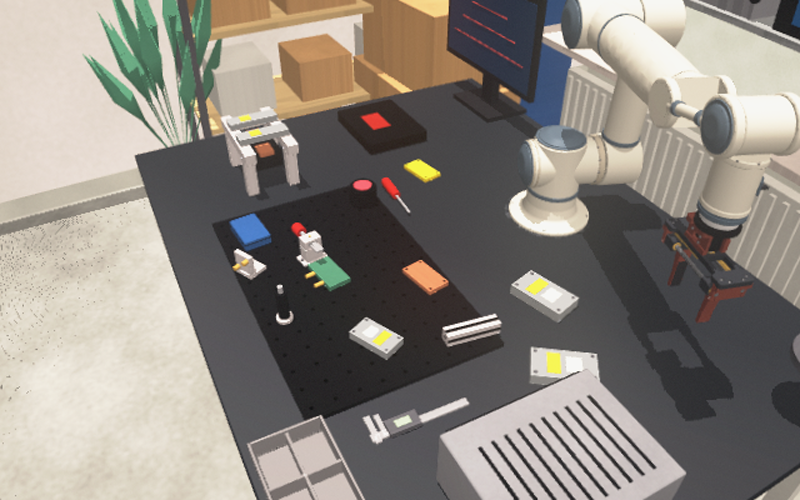

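View pics/top0.png

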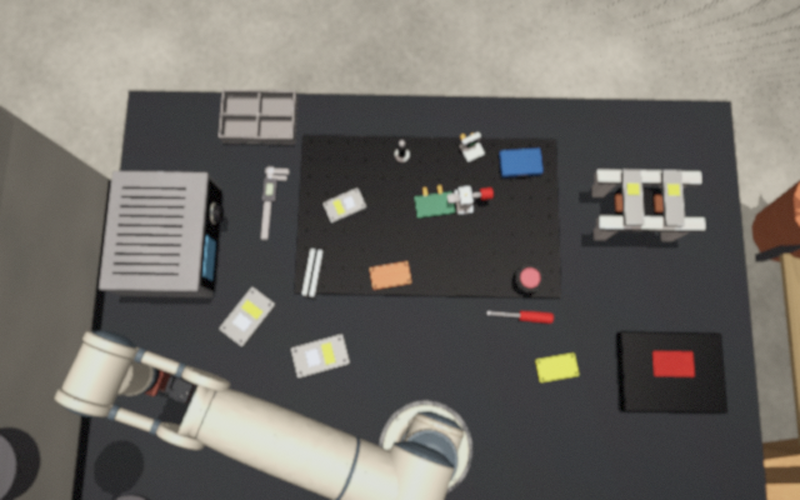

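The top view shows the green cold plate at (434,205), the knob at (487,194), the copper at (390,275) and the board-mounted module at (345,205). All positions are in 800-px image pixels. The two larger modules lie off the board. In the scene view the same things are at (328,273), (300,230), (425,277) and (376,337). Next I'll zoom in and measure.

```bash
cat > h.py <<'E'
import cv2,numpy as np,pickle
def K(s): return np.array([[s["fx"],0,s["cx"]],[0,s["fy"],s["cy"]],[0,0,1.]])
def und(s,p): return cv2.undistortPoints(np.array(p,float).reshape(-1,1,2),K(s),np.array(s["dist_coeffs"]))[:,0]
def plane(s,p,z):
    R=np.array(s["R"]);c=-R.T@s["t"]; d=np.c_[und(s,p),np.ones(len(np.reshape(p,(-1,2))))]@R
    return c+d*((z-c[2])/d[:,2])[:,None]
def tri(a,pa,b,pb):
    P=[np.c_[np.array(s["R"]),np.array(s["t"])] for s in(a,b)]
    X=cv2.triangulatePoints(P[0],P[1],und(a,pa).T,und(b,pb).T); return (X[:3]/X[3]).T
def proj(s,X): return cv2.projectPoints(np.array(X,float).reshape(-1,1,3),cv2.Rodrigues(np.array(s["R"]))[0],np.array(s["t"]),K(s),np.array(s["dist_coeffs"]))[0][:,0]
def load(n): return pickle.load(open(n+".pkl","rb"))
E
python3 - <<'E'
from h import *
S,T=load("scene"),load("top")
rows=[]
for s,cs in((S,[(328,270),(305,245),(425,277),(376,337)]),(T,[(434,205),(475,197),(390,275),(345,205)])):
    rows.append(np.hstack([cv2.resize(s["frame"][int(y*.8)-25:int(y*.8)+25,int(x*.8)-25:int(x*.8)+25],(200,200),interpolation=cv2.INTER_NEAREST) for x,y in cs]))
cv2.imwrite("pics/crops.png",np.vstack(rows)[:,:,::-1])
for n,s in(("S",S),("T",T)):
    hsv=cv2.cvtColor(s["frame"],cv2.COLOR_RGB2HSV)
    for k,(x,y) in dict(copper=(425,277) if n=="S" else (390,275),green=(328,270) if n=="S" else(434,210)).items():
        print(n,k,hsv[int(y*.8),int(x*.8)-10:int(x*.8)+10:4].tolist())
E
```

```text
S copper [[13, 135, 245], [13, 137, 245], [12, 137, 245], [12, 139, 244], [12, 139, 244]]
S green [[71, 97, 177], [71, 95, 178], [72, 97, 178], [72, 97, 178], [72, 97, 177]]
T copper [[13, 118, 222], [13, 119, 223], [13, 119, 222], [13, 118, 223], [13, 114, 223]]
T green [[71, 85, 162], [72, 84, 163], [71, 84, 163], [72, 84, 164], [71, 83, 165]]
```

View pics/crops.png

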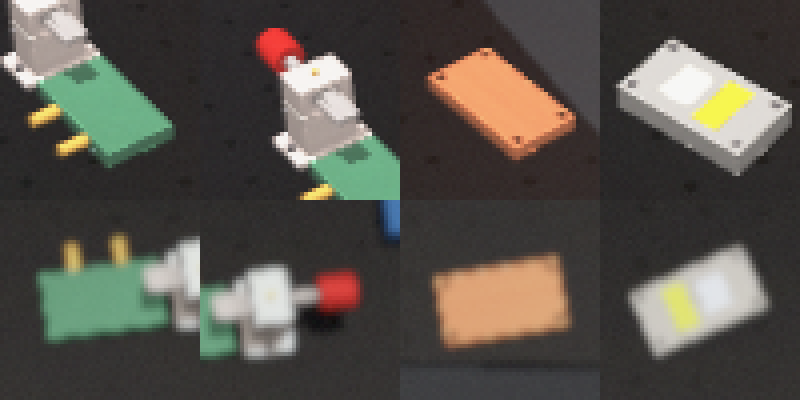

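Crops: the top faces are distinct from their darker sides in both views. The tongue covers the middle of the cold plate's guide end but no corners. The knob is red at about crop (280,48) in scene and (340,292) in top.

```bash
cat >> h.py <<'E'
U=6
def quad(s,c,lo,hi,half=26):
    """top-face corners: HSV mask in an enlarged crop, quad, line refit"""
    x0,y0=int(c[0])-half,int(c[1])-half
    im=cv2.resize(s["frame"][y0:y0+2*half,x0:x0+2*half],None,fx=U,fy=U,interpolation=cv2.INTER_CUBIC)
    m=cv2.inRange(cv2.cvtColor(im,cv2.COLOR_RGB2HSV),lo,hi)
    m=cv2.morphologyEx(m,cv2.MORPH_OPEN,np.ones((9,9)))
    cs=cv2.findContours(m,cv2.RETR_EXTERNAL,cv2.CHAIN_APPROX_NONE)[0]
    ct=max(cs,key=cv2.contourArea); q=cv2.approxPolyN(ct,4,ensure_convex=True)[0].astype(float) if hasattr(cv2,"approxPolyN") else None
    pts=ct[:,0].astype(float)
    for it in range(3):
        L=[]
        for i in range(4):
            a,b=q[i],q[(i+1)%4];u=(b-a)/np.linalg.norm(b-a);n=np.array([-u[1],u[0]])
            t=(pts-a)@u/np.linalg.norm(b-a);d=abs((pts-a)@n)
            P=pts[(t>.12)&(t<.88)&(d<(9,6,5)[it])]
            if len(P)<20: L.append((n,n@a));continue
            f=cv2.fitLine(P.astype(np.float32),cv2.DIST_HUBER,0,.01,.01)[:,0];n=np.array([-f[1],f[0]]);L.append((n,n@f[2:]))
        q=np.array([np.linalg.solve(np.array([L[i-1][0],L[i][0]]),[L[i-1][1],L[i][1]]) for i in range(4)])
    dbg=im.copy();cv2.polylines(dbg,[q.astype(int)],True,(255,0,255),1);cv2.drawContours(dbg,[ct],-1,(0,0,255),1)
    return (q+.5)/U-.5+[x0,y0],dbg
def order(X):  # match quads by world xy angle round centre
    c=X[:,:2].mean(0);return np.argsort(np.arctan2(*(X[:,:2]-c).T[::-1]))
def match(A,B):
    import itertools
    return min(itertools.permutations(range(4)),key=lambda p:np.linalg.norm(A[:,:2]-A[:,:2].mean(0)-B[list(p)][:,:2]+B[:,:2].mean(0)))
def face(S,T,cs,ct,rs,rt,z):
    qs,d1=quad(S,cs,*rs);qt,d2=quad(T,ct,*rt)
    A,B=plane(S,qs,z),plane(T,qt,z);p=list(match(A,B));X=tri(S,qs,T,qt[p])
    return A,B[p],X,np.hstack([d1,d2]),qs,qt[p]
def info(A):
    c=A.mean(0);e=np.roll(A,-1,0)-A;l=np.linalg.norm(e,axis=1)
    i=0 if l[0]+l[2]>l[1]+l[3] else 1;v=e[i]-e[i+2]
    return c,np.degrees(np.arctan2(v[1],v[0]))%180,l*1000
def blob(s,lo,hi,roi):
    x,y,w,h=roi;m=cv2.inRange(cv2.cvtColor(s["frame"][y:y+h,x:x+w],cv2.COLOR_RGB2HSV),lo,hi)
    ys,xs=np.nonzero(m);return np.array([[xs.mean()+x,ys.mean()+y]]),len(xs)
RS=dict(copper=((5,90,222),(22,255,255)),green=((55,50,160),(90,255,255)),module=((0,0,185),(180,255,255)))
RT=dict(copper=((5,60,150),(22,255,255)),green=((55,45,105),(90,255,255)),module=((0,0,130),(180,255,255)))
ZT=dict(copper=.024,green=.025,module=.032)
E
python3 - <<'E'
from h import *
np.set_printoptions(precision=4,suppress=True)
S,T=load("scene"),load("top");D=[]
C=dict(copper=((340,222),(312,220)),green=((264,218),(346,164)),module=((301,269),(276,164)))
for k in C:
    A,B,X,d,_,_=face(S,T,*C[k],RS[k],RT[k],ZT[k]);D.append(cv2.resize(d,(520,260)))
    for n,Y in(("S",A),("T",B),("X",X)): print(k,n,*info(Y))
    print(X[:,2])
cv2.imwrite("pics/q.png",cv2.resize(np.vstack(D),None,fx=.76,fy=.76)[:,:,::-1])
for n,s,roi in(("S",S,(225,170,40,35)),("T",T,(375,140,30,30))):
    pass
a,na=blob(S,(0,150,90),(8,255,255),(228,172,35,30));b,nb=blob(T,(0,150,80),(8,255,255),(375,143,25,25))
a2,_=blob(S,(172,150,90),(180,255,255),(228,172,35,30)) if na<20 else (a,0)
print("knob",a,na,b,nb,tri(S,a,T,b),plane(S,a,.063),plane(T,b,.063))
E
```

```text
copper S [0.4367 0.0977 0.024 ] 100.76917983265804 [53.7619 96.5969 54.2265 98.5261]
copper T [0.4332 0.0968 0.024 ] 100.7720578258062 [ 58.8206 101.713   58.8285 102.0278]
copper X [0.4345 0.0962 0.0217] 100.37732645248143 [ 57.701  100.54    57.5657 101.3222]
[0.0208 0.0249 0.0221 0.0192]
green S [ 0.6303 -0.0162  0.025 ] 99.75665046644643 [52.3677 97.6733 53.2747 93.3653]
green T [ 0.6259 -0.0147  0.025 ] 99.37297066698133 [ 57.0219  90.1612  61.9508 103.2955]
green X [ 0.6282 -0.0159  0.0238] 99.41548982862035 [ 54.966   91.0226  61.9893 102.8183]
[0.0231 0.0255 0.0299 0.0167]
module S [0.6223 0.2242 0.032 ] 115.5925950201796 [54.4925 97.4174 54.3018 98.7042]
module T [0.6187 0.2228 0.032 ] 115.75635972774342 [ 59.3176 103.068   60.2705 102.6994]
module X [0.6203 0.2225 0.0293] 115.39114539847328 [ 57.8133 100.9581  58.1531 101.6647]
[0.0283 0.0318 0.0303 0.0266]
knob [[237.8    182.4706]] 85 [[389.25   154.3152]] 92 [[ 0.6501 -0.1532  0.0645]] [[ 0.6512 -0.1571  0.063 ]] [[ 0.6484 -0.1522  0.063 ]]
```

View pics/q.png

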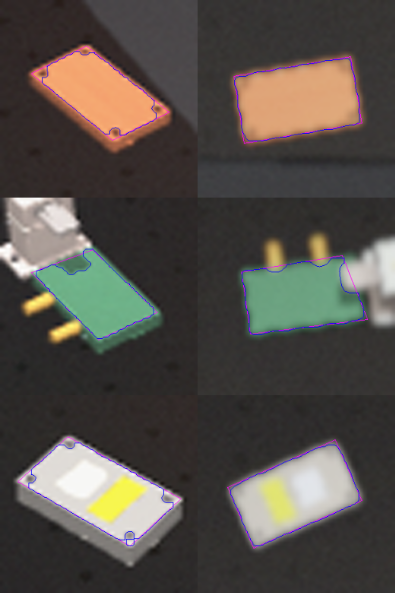

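The measured top heights are 22, 24 and 29 mm for copper, cold plate and module, against 24, 25 and 32 expected. Sizes are within 2–3 mm, so this is trustworthy apart from the cold plate's occluded end. I'll use its free end and sides instead. Knob first.

```bash
cat > m.py <<'E'
from station import r
import numpy as np
from h import *
np.set_printoptions(precision=4,suppress=True)
def ori(th):
    s=r.sense();c=(s["orientation"][2]-th+90)%180-90   # same grasp, nearest turn
    return [180,0,(s["orientation"][2]-c+180)%360-180]
def go(g,th): r.reach([g[0],g[1],g[2]+.163],ori(th))   # g = grasp point
def line(g,v=.1): r.servo_line([g[0],g[1],g[2]+.163],speed=v)
def st(t=""):
    s=r.sense();print(t,"t %.1f"%s["clock"],s["tcp_pos"]-[0,0,.163],"F",s["contact_force"],"op %.4f gf %.1f"%(s["opening"],s["gripper_force"]),"yaw %.2f"%s["orientation"][2],"j6 %.0f"%s["joints"][5])
def snaps(tag):
    o=[]
    for n in("scene","top"):
        s=r.snapshot(n);pickle.dump(s,open(n+tag+".pkl","wb"));o.append(s)
    return o
E
python3 - <<'E'
from m import *
S,T=load("scene"),load("top")
C=dict(copper=((340,222),(312,220)),green=((264,218),(346,164)))
f={}
for k in C: f[k]=face(S,T,*C[k],RS[k],RT[k],ZT[k])
for i,n in((0,"S"),(1,"T")):
    G,Q=f["green"][i],f["copper"][i]
    l=info(Q)[2];L=np.sort(l)[2:].mean()/1000
    hi=G[np.argsort(G[:,1])[2:]];lo=G[np.argsort(G[:,1])[:2]]
    sides=[]
    for p in hi: q=lo[np.argmin(abs(lo[:,0]-p[0]-.0167))];sides.append(np.degrees(np.arctan2(*(p-q)[1::-1])))
    e=hi[np.argmax(hi[:,0])]-hi[np.argmin(hi[:,0])];an=np.degrees(np.arctan2(e[1],e[0]))+90
    th=np.radians(99.6);print(n,"sides",sides,"end",an,"copper L",L,"centre",hi.mean(0)-L/2*np.array([np.cos(th),np.sin(th),0]))
k=np.array([.650,-.154])
th=99.6
go([*k,.20],th);st("above");line([*k,.068],.12);st("at")
r.grab(30);st("grab")
E
```

```text
S sides [np.float64(99.5344178718926), np.float64(99.96908102912921)] end 99.64554254866636 copper L 0.09756152447979949 centre [ 0.6304 -0.0173  0.025 ]
T sides [np.float64(98.36710394637933), np.float64(100.52538522904119)] end 98.8794993937155 copper L 0.10187038768139618 centre [ 0.6266 -0.0172  0.025 ]
above t 3.2 [ 0.6502 -0.1531  0.2001] F [-0.9345 -0.09    0.4902] op 0.0885 gf 0.0 yaw 99.68 j6 -26
at t 4.4 [ 0.6503 -0.1541  0.0693] F [ 0.1463 -0.0242  0.8339] op 0.0884 gf 0.0 yaw 99.60 j6 -26
grab t 5.4 [ 0.6503 -0.1539  0.068 ] F [ 3.5462  0.2127 -0.7485] op 0.0271 gf 30.0 yaw 99.60 j6 -26
```

Run:
```python
from m import *
d=np.array([.1676,-.986]);p=r.sense()["tcp_pos"][:2]
line([*(p+.030*d),.068],.06);st("out")
r.wait(.2);st()
line([*(p+.0315*d),.068],.03);st("end")
q=r.sense()["tcp_pos"][:2]
r.let_go();line([*q,.18],.2);st("up")
C=np.array([.435,.0972]);th=100.7
go([*C,.12],th);st("above copper")
S,T=snaps("1")
a,na=blob(S,(0,150,90),(8,255,255),(225,165,38,37));b,nb=blob(T,(0,150,80),(8,255,255),(375,143,32,25))
print(na,nb,tri(S,a,T,b))
```

```text
out t 6.0 [ 0.6553 -0.1843  0.0676] F [ 3.8943 -2.9909 -4.3733] op 0.0271 gf 30.0 yaw 99.56 j6 -28
 t 6.2 [ 0.6553 -0.1845  0.0676] F [ 3.6145 -4.3386 -3.3351] op 0.0274 gf 30.0 yaw 99.54 j6 -28
end t 6.5 [ 0.6555 -0.1851  0.0676] F [ 3.6822 -1.4942 -4.7546] op 0.0269 gf 30.0 yaw 99.58 j6 -28
up t 8.2 [ 0.6554 -0.1851  0.1787] F [ 1.1691  0.1289 -0.7244] op 0.0879 gf 0.0 yaw 99.60 j6 -28
above copper t 9.6 [0.4355 0.0968 0.1203] F [0.3191 0.8033 0.546 ] op 0.0876 gf 0.0 yaw 100.67 j6 -2
85 87 [[ 0.6542 -0.1806  0.063 ]]
```

Run:
```python
from h import *
D=[]
for t in("","1"):
    for n,roi in(("scene",(222,160,42,42)),("top",(370,140,42,30))):
        s=load(n+t);a,k=blob(s,(0,150,80),(8,255,255),roi);b,k2=blob(s,(0,110,60),(12,255,255),roi);print(n+t,a,k,k2,plane(s,a,.063),plane(s,b,.063))
    s=load("scene"+t);D.append(cv2.resize(s["frame"][155:255,215:365],(750,500))[:290])
cv2.imwrite("pics/k.png",np.vstack(D)[:,:,::-1])
```

```text
scene [[237.8        182.47058824]] 85 92 [[ 0.65119567 -0.1571072   0.063     ]] [[ 0.65063787 -0.15608781  0.063     ]]
top [[389.25       154.31521739]] 92 116 [[ 0.64836479 -0.15222439  0.063     ]] [[ 0.64926664 -0.1525699   0.063     ]]
scene1 [[233.67058824 178.52941176]] 85 91 [[ 0.65556317 -0.18225798  0.063     ]] [[ 0.65567684 -0.18194128  0.063     ]]
top1 [[397.62068966 153.27586207]] 87 112 [[ 0.65240619 -0.1796686   0.063     ]] [[ 0.65268697 -0.18024137  0.063     ]]
```

View pics/k.png

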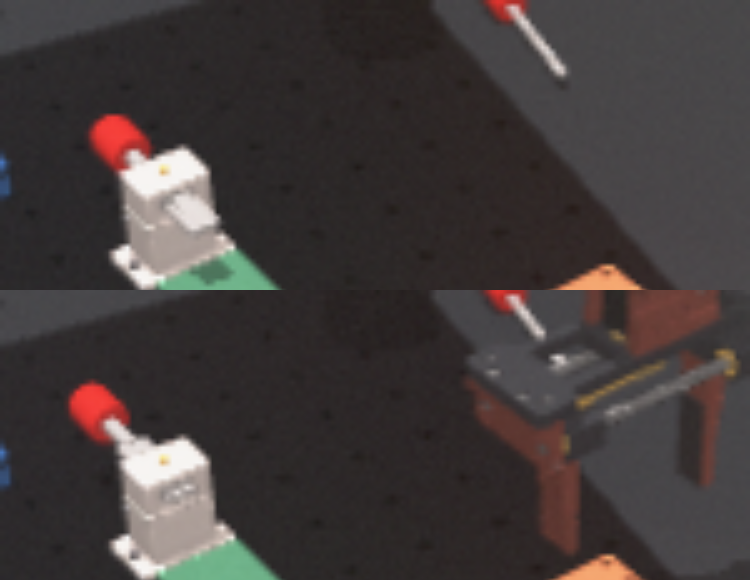

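The knob moved from crop (120,142) to about (100,413 − 290 = 123), and the tongue is now flush in the guide. I'll check the travel with the knob's edge profiles.

Run:
```python
from h import *
prof={}
for t in("","1"):
    for n,roi in(("scene",(222,160,42,42)),("top",(370,140,50,30))):
        s=load(n+t);x,y,w,h=roi
        # project pixels to the knob-axis plane, bin along station -y
        im=s["frame"][y:y+h,x:x+w].astype(float);im=cv2.resize(im,None,fx=4,fy=4,interpolation=cv2.INTER_CUBIC)
        red=np.clip(im[...,0]-im[...,1:].max(2),0,None)
        yy,xx=np.mgrid[:red.shape[0],:red.shape[1]];P=plane(s,np.c_[(xx.ravel()+.5)/4-.5+x,(yy.ravel()+.5)/4-.5+y],.063)
        u=((P[:,:2]-[.6285,-.0172])@[.1676,-.986])*1000
        H,_=np.histogram(u,np.arange(110,200,1),weights=red.ravel());prof[n+t]=H/H.max()
        b=np.arange(110.5,199.5,1);i=np.nonzero(H>.5*H.max())[0];print(n+t,"edges",b[i[0]],b[i[-1]])
for n in("scene","top"):
    c=np.correlate(prof[n+"1"],prof[n],"full");print(n,"shift mm",c.argmax()-len(prof[n])+1)
```

```text
scene edges 124.5 163.5
top edges 120.5 152.5
scene1 edges 151.5 190.5
top1 edges 148.5 179.5
scene shift mm 27
top shift mm 28
```

The travel measures 27–28 mm, close to the 26 mm threshold, so I'll grip again and pull it to the stop.

Run:
```python
from m import *
d=np.array([.1676,-.986]);k=np.array([.6285,-.0172])+.164*d
go([*k,.16],99.6);line([*k,.068],.15);r.grab(30);st("grab")
p=r.sense()["tcp_pos"][:2]
for a in(.003,.006):
    line([*(p+a*d),.068],.03);r.wait(.1);st("pull")
    if r.sense()["contact_force"][1]>12: break
q=r.sense()["tcp_pos"][:2];r.let_go();line([*q,.17],.2)
C=np.array([.435,.0972])
go([*C,.12],100.7);st("above copper")
S,T=snaps("2")
for s,n,roi in((S,"scene",(222,160,42,42)),(T,"top",(370,140,42,30))):
    a,_=blob(s,(0,150,80),(8,255,255),roi);print(n,plane(s,a,.063))
```

```text
grab t 12.7 [ 0.6552 -0.1792  0.0678] F [-5.1143 -0.2994  2.3795] op 0.0273 gf 30.0 yaw 99.56 j6 -28
pull t 13.1 [ 0.6553 -0.1813  0.0679] F [-4.7462  5.4396  2.2027] op 0.0270 gf 30.0 yaw 99.63 j6 -28
pull t 13.4 [ 0.6557 -0.1822  0.0678] F [-6.9561 12.5729  4.0091] op 0.0270 gf 30.0 yaw 99.72 j6 -28
above copper t 16.5 [0.4355 0.0968 0.1202] F [ 0.6345 -0.2019  0.3693] op 0.0876 gf 0.0 yaw 100.66 j6 -2
scene [[ 0.6559 -0.1841  0.063 ]]
top [[ 0.6526 -0.1813  0.063 ]]
```

The pull met a stop with 12 N of resistance, so the latch is fully out. Next, pick the copper.

Run:
```python
from m import *
C=np.array([.435,.0972])
line([*C,.050],.12);line([*C,.0340],.04);st("down")
r.grab(35);st("grab")
line([*C,.13],.12);st("lift")
S,T=snaps("3")
cv2.imwrite("pics/held.png",np.hstack([cv2.resize(S["frame"][150:260,280:400],(400,366)),cv2.resize(T["frame"][170:270,260:370],(400,366))])[:,:,::-1])
```

```text
down t 17.9 [0.4349 0.0972 0.0338] F [ 0.1943  0.6818 -0.7771] op 0.0880 gf 0.0 yaw 100.70 j6 -2
grab t 18.5 [0.4351 0.0972 0.0341] F [ 0.2009 -0.1598 -0.4125] op 0.0555 gf 35.0 yaw 100.70 j6 -2
lift t 19.4 [0.4347 0.0972 0.1287] F [-0.7567  0.7882 -7.2074] op 0.0558 gf 35.0 yaw 100.70 j6 -2
```

View pics/held.png

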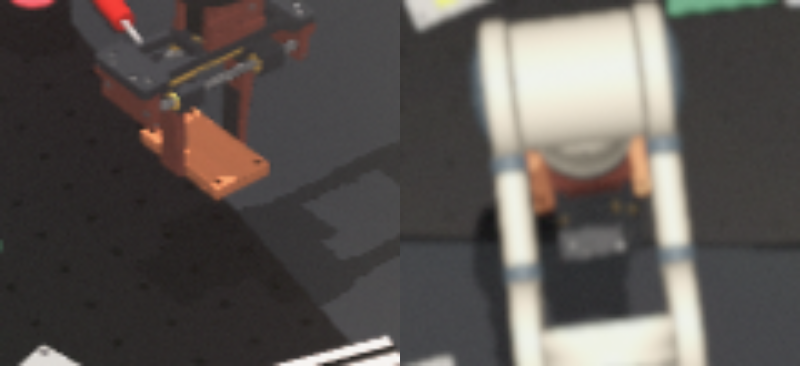

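The copper is held level, with its near corners at (218,195) and (268,165) in the left crop, and its weight reads 6.7 N. Now place it.

```bash
cat >> m.py <<'E'
def lower(P,z0,zmin,step=.001,df=6):
    """creep down until the bench carries some of the load"""
    line([*P,z0],.05);r.wait(.3);f0=r.sense()["contact_force"][2];z=z0
    while z>zmin:
        z-=step;line([*P,z],.02);f=r.sense()["contact_force"][2]
        if f-f0>df: break
    print("touch: cmd z %.4f f0 %.1f f %.1f"%(z,f0,f))
E
python3 - <<'E'
from m import *
P=np.array([.6285,-.0172])
go([*P,.13],99.6);line([*P,.07],.12);lower(P,.0500,.0455,df=3);st("down")
r.let_go();st("open")
line([*P,.15],.15)
go([.6205,.2235,.15],115.6);st("above module")
S,T=snaps("4")
k="copper";RS[k]=((5,90,215),(22,255,255))
A,B,X,d,_,_=face(S,T,(264,216),(346,164),RS[k],RT[k],.037)
for n,Y in(("S",A),("T",B),("X",X)): print(n,*info(Y))
D=np.hstack([cv2.resize(S["frame"][190:245,235:290],(400,400)),cv2.resize(T["frame"][137:192,319:374],(400,400))])
cv2.imwrite("pics/p4.png",np.vstack([D[:,:,::-1],cv2.resize(d,(800,400))[:200,:,::-1]]))
E
```

```text
touch: cmd z 0.0460 f0 -7.3 f 2.5
down t 22.9 [ 0.6286 -0.0172  0.0471] F [-2.9855 -0.094   2.4959] op 0.0556 gf 35.0 yaw 99.60 j6 -14
open t 23.6 [ 0.6285 -0.0172  0.0459] F [-0.1863  0.2154  0.4436] op 0.0880 gf 0.0 yaw 99.60 j6 -14
above module t 25.4 [0.6207 0.2225 0.1495] F [-0.5258  0.1479 -0.4027] op 0.0879 gf 0.0 yaw 115.53 j6 -9
S [ 0.6331 -0.0339  0.037 ] 40.64057824279157 [85.1922 98.6972 53.4682 32.5181]
T [ 0.6342 -0.0164  0.037 ] 99.59502110838135 [ 74.8397 101.2196  75.3833 102.5122]
X [ 0.6347 -0.0181  0.0485] 97.05418118381166 [ 63.4605 100.3137  67.024   99.3584]
```

View pics/p4.png

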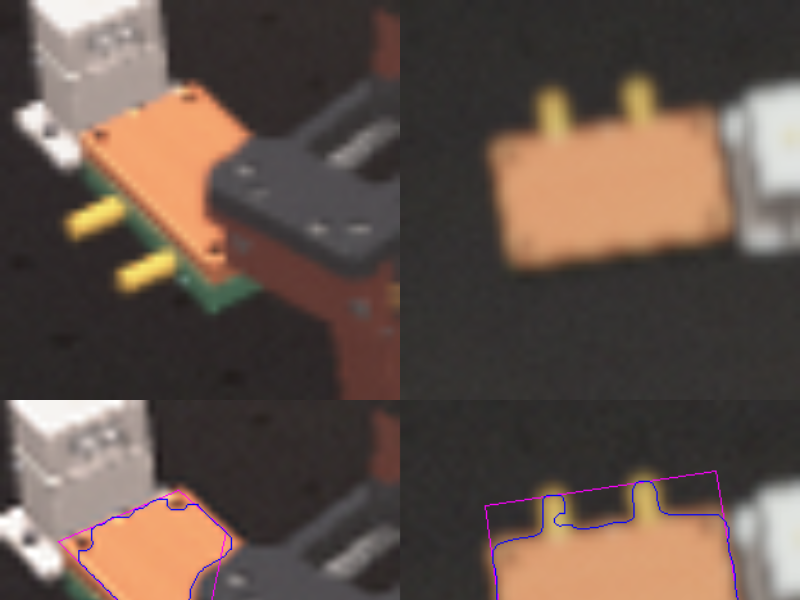

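The copper lies on the cold plate, square in both views. The gripper hides one corner in scene, and the pipes leaked into the top mask. I'll re-measure with a tighter hue, then pick the module and look again once it's in hand and clear.

Run:
```python
from m import *
def chk(S,T,h=16):
    for n,s,c,lo in(("T",T,(346,164),(5,60,150)),("S",S,(264,216),(5,90,215))):
        try:
            q,d=quad(s,c,lo,(h,255,255));print(n,*info(plane(s,q,.037)))
        except Exception as e: print(n,e)
chk(load("scene4"),load("top4"))
M=np.array([.6205,.2235])
line([*M,.055],.12);line([*M,.036],.04);st("down")
r.grab(30);st("grab");line([*M,.15],.12);r.wait(.2);st("lift")
go([.52,.20,.22],99.6);st("aside")
S,T=snaps("5");chk(S,T)
D=np.hstack([cv2.resize(S["frame"][185:250,230:295],(400,400)),cv2.resize(T["frame"][137:192,319:374],(400,400))])
cv2.imwrite("pics/p5.png",D[:,:,::-1])
```

```text
T [ 0.626  -0.0177  0.037 ] 99.6365008418947 [101.8956  58.224  102.217   58.9724]
S [ 0.633  -0.0336  0.037 ] 41.53599921646186 [85.2251 96.8843 53.3551 32.9039]
down t 27.1 [0.6205 0.2235 0.0358] F [-0.2837  0.3246  0.9571] op 0.0879 gf 0.0 yaw 115.60 j6 -9
grab t 27.6 [0.6206 0.2235 0.0362] F [ 0.2753 -0.5764  0.6179] op 0.0560 gf 30.0 yaw 115.60 j6 -9
lift t 28.9 [0.6204 0.2235 0.1488] F [ 0.5491 -0.2011 -3.6688] op 0.0560 gf 30.0 yaw 115.60 j6 -9
aside t 29.5 [0.5197 0.2    0.2206] F [ 0.4236  0.4266 -4.1836] op 0.0559 gf 30.0 yaw 99.64 j6 8
T [ 0.626  -0.0178  0.037 ] 99.69123335722908 [102.5405  58.5446 102.9228  59.9574]
S [ 0.6301 -0.0173  0.037 ] 99.86427678765772 [54.4687 97.5614 54.2338 99.0697]
```

View pics/p5.png

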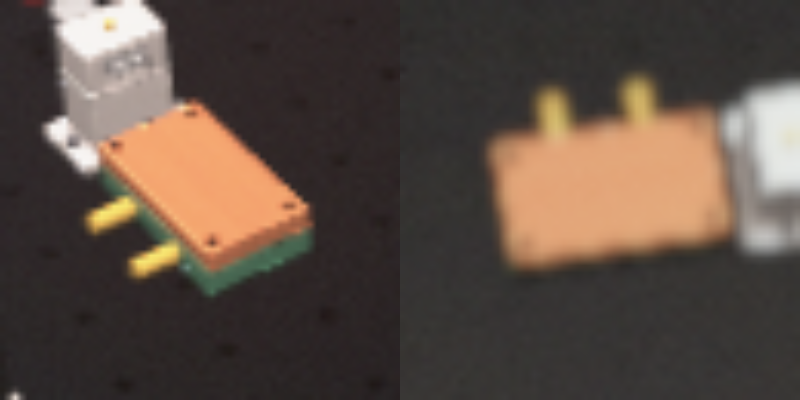

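The copper sits within 0.6 mm of the cold plate in both views (S .6301,-.0173 against .6304,-.0173) and is flush in the crop at (205,250). Place the module.

Run:
```python
from m import *
P=np.array([.6285,-.0174])
go([*P,.15],99.65);line([*P,.085],.12);lower(P,.0640,.0590,df=3);st("down")
r.let_go();st("open")
line([*P,.16],.15)
go([.52,.20,.22],99.6)
S,T=snaps("6")
for n,s,c,lo in(("T",T,(346,162),RT),("S",S,(264,214),RS)):
    q,d=quad(s,c,*lo["module"]);print(n,*info(plane(s,q,.057)))
D=np.hstack([cv2.resize(S["frame"][165:245,220:300],(400,400)),cv2.resize(T["frame"][127:207,319:399],(400,400))])
cv2.imwrite("pics/p6.png",D[:,:,::-1]);st()
```

```text
touch: cmd z 0.0600 f0 -3.8 f 4.6
down t 33.2 [ 0.6285 -0.0174  0.0612] F [-3.4759  0.2752  4.6407] op 0.0555 gf 30.0 yaw 99.65 j6 -14
open t 33.9 [ 0.6285 -0.0174  0.06  ] F [-0.1011  0.7868 -0.5818] op 0.0876 gf 0.0 yaw 99.65 j6 -14
T [ 0.6337 -0.0295  0.057 ] 90.14868472403579 [ 53.7901 124.9557  92.6125 137.2879]
S [ 0.63   -0.0187  0.057 ] 99.51392526442791 [ 53.9168 100.9424  53.8874 100.0178]
 t 35.8 [0.5208 0.1988 0.2189] F [ 0.3787 -0.0948  0.3899] op 0.0876 gf 0.0 yaw 99.49 j6 8
```

View pics/p6.png

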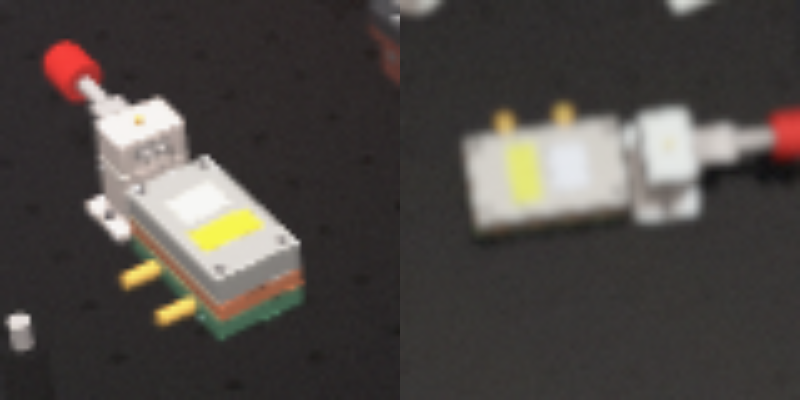

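The pile is flush: in the scene crop the module sits over copper over green, with its near corner at (215,280). The scene centre (.630,-.0187) matches to about 1.4 mm. Now push the knob home.

Run:
```python
from m import *
d=np.array([.1676,-.986]);k=np.array([.6548,-.1805])
go([*k,.16],99.6);line([*k,.068],.15);r.grab(30);st("grab")
p=r.sense()["tcp_pos"][:2]
for a in(.027,.030,.032,.034,.036):
    line([*(p-a*d),.068],.05);r.wait(.1);st("push %.3f"%a)
    if r.sense()["contact_force"][1]<-12: break
q=r.sense()["tcp_pos"][:2];r.let_go();line([*q,.18],.2)
go([.45,.25,.25],99.6)
S,T=snaps("7")
for s,n,roi in((S,"scene",(222,160,42,42)),(T,"top",(370,140,42,30))):
    a,_=blob(s,(0,150,80),(8,255,255),roi);print(n,plane(s,a,.063))
D=np.hstack([cv2.resize(S["frame"][165:245,220:300],(400,400)),cv2.resize(T["frame"][127:207,319:399],(400,400))])
cv2.imwrite("pics/p7.png",D[:,:,::-1]);st()
```

```text
grab t 39.0 [ 0.6548 -0.1805  0.0679] F [ 0.1524  0.297  -0.3732] op 0.0276 gf 30.0 yaw 99.59 j6 -28
push 0.027 t 39.8 [ 0.6503 -0.1526  0.0681] F [-0.3335  5.5785  1.5408] op 0.0275 gf 30.1 yaw 99.66 j6 -26
push 0.030 t 40.1 [ 0.6499 -0.1504  0.0681] F [0.8006 4.5767 1.2203] op 0.0272 gf 30.1 yaw 99.63 j6 -26
push 0.032 t 40.5 [ 0.6496 -0.1494  0.0682] F [ 4.0431 -1.6202 -0.61  ] op 0.0275 gf 30.1 yaw 99.58 j6 -25
push 0.034 t 40.8 [ 0.6494 -0.1488  0.0682] F [ 6.1459 -7.4428 -1.9649] op 0.0275 gf 30.0 yaw 99.51 j6 -25
push 0.036 t 41.2 [ 0.6491 -0.1482  0.0683] F [  7.8903 -11.5771  -3.712 ] op 0.0276 gf 30.0 yaw 99.45 j6 -25
scene [[ 0.6513 -0.1563  0.063 ]]
top [[ 0.6482 -0.1515  0.063 ]]
 t 44.7 [0.4507 0.2493 0.2496] F [ 0.4496 -0.4152 -0.1559] op 0.0879 gf 0.0 yaw 99.51 j6 16
```

View pics/p7.png

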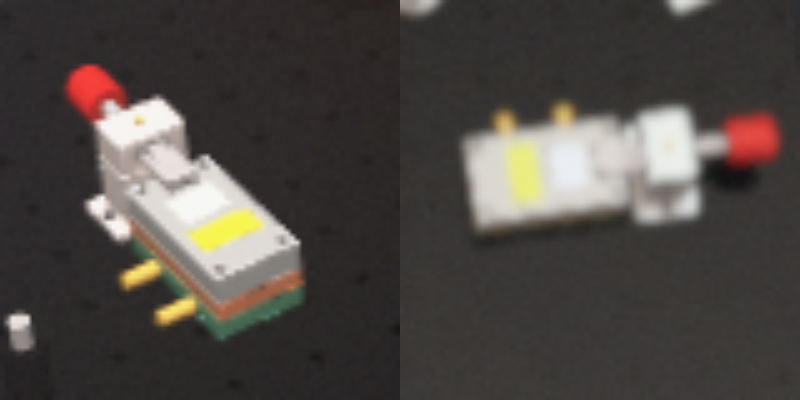

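The tongue covers the end of the pile (scene crop (170,165)). The knob met its stop and is back at its initial home position, and the pile hasn't moved. I'm handing in.

```bash
python3 -c "
from station import r
print(r.hand_in())"
```

```text
the job is handed in; nothing more can be done
None
```

I handed the job in at about 45 s. In the last pictures the copper and module sit flush on the cold plate and the latch is home over the end of the pile, but the hand-in call returned no verdict.

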